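Hold the watch strongbox unlocked with its key

TASK

Swing the keyhole cover on the watch strongbox aside, clear of the keyhole. Then take the key with the rectangular bow from the wooden key block, work it past the lock's sticky pins until its collar sits down on the deck, and turn it clockwise (seen from above) a full quarter turn to draw the bolt. The lock springs back, so finish still gripping the key and holding it turned; leave the round-bowed key and everything else on the bench where it is.

Things in the scene. Friction and masses are not known exactly. Their poses are not given: they have to be found in the camera images.
- strongbox: Low grey steel strongbox, fixed. Origin at table level straight below the keyhole; the box reaches 85 mm either way in its x, 65 mm to -y and 200 mm to +y. Its deck, 80 mm above the table, carries the lock and is bare to 68 mm to +y of the keyhole; beyond that a window over watches, top 90 mm above the table.
- keyhole (a point): Centre of the keyhole on the deck's surface, axes as the strongbox's. Slot through the 8 mm deck plate, 18.5 mm along x, 8 mm along y, mouth bevelled 3 mm. In the cylinder's slot below (20 by 8 mm) three sprung, sticky pins reach in from the sides; the key's tapered foot wedges them apart with a push of about 5 to 12 N, or less when wiggled a few degrees. The key fits either way round.
- lock_cylinder (a joint): Turn of the lock cylinder, rad: 0 at rest, growing clockwise from above to a stop at 1.62. A spring turns it back (about 0.1 N m at a quarter). It lags the key by 0.1 to 0.2 rad of play: turn the key on to the stop. The key turns only with its collar down on the deck (blade below the plate) and while turned cannot be pulled out.
- bolt (a joint): Travel of the steel bolt, m: 0 thrown (locked), growing as the cylinder draws it to the strongbox's -y, 9 mm per rad. Bolt, guide and staple lie on the deck 50 to 76 mm to -x of the keyhole and stand up to 18 mm above it.
- cover (a joint): Angle of the keyhole cover, rad: 0 centred over the keyhole (starts at 0 to 0.25), growing anticlockwise from above to a stop at 1.8; stays where left (friction 0.04 N m). A dark steel disc 32 mm across, 3 mm thick, 2.5 mm above the deck, on an arm pivoted 40 mm to the strongbox's +x of the keyhole; the disc swings out to the strongbox's -y, then +x.
- cover_knob (a point): Top centre of the cover's upright round steel knob, 12 mm thick, 23 mm tall above the disc (top 28.5 mm above the deck), at the disc's centre, 40 mm from the pivot.
- key_block: Dark wooden block, fixed, 60 mm (its x) by 150 mm (its y) by 40 mm high, origin under its centre; two slots in its top, 40 mm to either side of the middle in y, each holds one key upright, collar on the block's top. Which key is in which slot varies.
- strongbox_key: Loose steel key with the RECTANGULAR bow, about 90 g, 72 mm long, upright. Origin at the blade's tip, z up along the key, x along the width of blade and bow, y across. Blade 16 by 6 mm, 18 mm long, lowest 4 mm tapered to 13 by 2; shank 7 mm thick; collar 22 mm across, 28 to 32 mm above the tip; neck 9 mm thick; flat bow 36 mm (x) by 10 mm (y), 40 to 72 mm above the tip.
- key_shoulder (a point): Underside of that key's collar, on its axis: it comes to the height of the deck's surface when the key is fully in.
- key_bow (a point): Centre of that key's bow, 56 mm above the tip: the place to grip, across the 10 mm thickness.
- round_key: Loose spare steel key with a ROUND disc bow (32 mm across, 10 mm thick), the other slot of the block; to be left alone. Origin at its tip, z up.
- loupe: Black loupe, 35 mm across, 28 mm tall, standing on the strongbox's window; leave alone.
- watch_cushion: Grey cushion 70 by 50 by 30 mm with a steel wristwatch on it; leave alone. Origin under its centre.
- movement_holder: Aluminium movement holder, 56 mm across, 20 mm high; leave alone.
- mineral: Lump of grey rock with violet crystals, 85 by 70 by about 58 mm; leave alone.
- parts_jar: Small glass jar, 48 mm across, 60 mm tall; leave alone.
- screwdriver: Screwdriver 140 mm long lying on the bench; leave alone.
Mind the look-alikes: they are no part of the job. Leave any turquoise look-alike of the strongbox_key alone.

How it is judged:
By the outcome, as a careful person would: the job done as asked, in the order asked, and still so for the second after the job is handed in, while the arm keeps its last pose, push and grip.
It also fails if it takes over 67 s, if anything falls off the work surface, if the arm or the gripper's body presses on something with over 40 N, if the wrist force passes 120 N, or if a joint passes its speed limit or range.

ROBOT

A 7-joint arm with a two-finger parallel gripper is mounted at the origin on the work surface. World frame = base frame: x ahead of the robot, y to its left, z up, the work surface at z = 0. Lengths are in m, angles in degrees, forces in N, time in s.
With the tool pointing down it reaches from about 0.425 to 0.875 m from the base axis. Payload 8.4 kg.
Tool frame: the origin (TCP) lies on the mounting face of the last link; the fingertips stand 182 mm ahead of it and the grasp point (between the pads) lies 164 mm ahead of it; y points along the fingers, x is the direction in which the jaws open and shut, and the axes are right-handed (so a half turn about y gives the same grasp; the last joint's range is limited). The gripper opens to 87 mm and grips with 3 to 60 N. Pads are 19 mm wide; open, the fingers measure 117 mm over their backs; the gripper's body (75 mm by 190 mm) begins 51 mm behind the grasp point.
Start: joints at [-81.314, 19.091, 2.286, 83.961, -0.768, 76.965, -3.352], TCP at [0.161, 0.63, 0.405] pointing down, gripper open.
Joint ranges: [-147.57, 147.57], [-21.85, 119.76], [-74.77, 79.35], [14.55, 137.4], [-85.83, 265.84], [4.83, 119.75], [-152.11, 152.11]. Speed limits (degrees/s): [127.2, 127.2, 159.86, 159.86, 180, 180, 180].

INTERFACE

Orientations are given as a 3x3 rotation matrix whose columns are the frame's x, y, z axes.
In Python, from station import sense, snapshot, finish_job gives the robot as it stands. The module is installed in compiled form; this text tells all that it offers.
- The arm moves only by the tool step_arm, never from a script. Its argument "rows" is one flat list of numbers, 5 for each row, row after row: the finger opening in mm, from 0 to 87, then the shift along the tool's x, y, z in mm, then the turn about the tool's y in rad. In form: [gripper, tx, ty, tz, roll, gripper, tx, ty, tz, roll, ...]. A call has 1 to 5 rows; each row is the pose to reach, as a shift and turn from the pose commanded when the call began, along the tool's axes at that moment; what a row does not reach only later rows make up. A row lasts 1/10 s, in which the tool goes at most 50 mm and 8.59 degrees, less where a joint would pass 70% of its speed; a pose out of reach is approached as far as the arm can. A call with a gripper value outside its range is refused whole. The fingers move at their own pace and stop on an object; the grip force is fixed at half the most. Time passes only in rows, so rows that repeat a pose let the fingers close. It gives the time, the measured TCP pose, the force and the opening at its end, in the units of the state.
- sense(): the state, without advancing time (a new reading comes with each control period).
- snapshot(name): name is "scene" or "top" or "wrist"; returns a dict with "image" (400x640x3 uint8, blue, green, red), "range_z" (400x640 float32, m along the optical axis (not along the pixel's ray), 0 where there is no reading), "camera_matrix" (3x3 intrinsics, pixels), "world_from_camera" (4x4, takes a point from camera to world coordinates). Camera axes: x right, y down, z forward; pixel columns grow to the right and rows downward; lengths in m; the calibration is good to about 2 mm. The wrist camera is an equidistant fisheye: a pixel r from the principal point sees the ray r / f radians off the axis. A picture is of the moment at which its call begins.
- finish_job(): hands the job in, once; it reports no verdict.
The state is a dict: "time_s": time; "joints": joint angles; "qvel": joint speeds; "joint_efforts": joint torques, N m; "eef_pos": TCP position; "orientation": TCP orientation; "ft_force": force on the tool from outside, world axes, zero at the start; "moment": the same for the moment, N m; "opening": opening from 0.0 (shut) to 1.0 (fully open).
Only numpy, scipy, OpenCV 4.12 (cv2) and the standard library are available. Lean on these libraries where they do the work, as an engineer would, in place of code of your own. Each camera call takes 0.05 s, during which the arm holds its last target.

## Working session

There is one attempt and no reset: what is moved stays moved. The work goes in short steps, Python scripts to look and compute and a tool call to move; the robot and the scene stay as the last step left them, time stands still between calls to the robot, and variables do not carry over. Pictures are saved under pics/ and viewed, and the job is handed in when it is done.

Besides the shell and the picture viewer there is one more tool, called as name(argument=value, ...) on one line, values as JSON. step_arm: Moves the arm, as the interface text tells. Its arguments: {"type":"object","properties":{"rows":{"type":"array"}},"required":["rows"]}

```bash
mkdir -p pics; cat > h.py <<'E'
import numpy as np, cv2
from station import sense, snapshot, finish_job
def st():
    s=sense(); np.set_printoptions(precision=4,suppress=True)
    print(s['time_s'],s['eef_pos'],'F',s['ft_force'],'M',s['moment'],'op',s['opening']); print(np.array(s['orientation']));return s
def pt(S,u,v,z=None):
    K=np.array(S['camera_matrix']);T=np.array(S['world_from_camera'])
    d=np.array([(u-K[0,2])/K[0,0],(v-K[1,2])/K[1,1],1.])
    if z is None: p=d*S['range_z'][int(round(v)),int(round(u))]
    else:
        w=T[:3,:3]@d; p=d*(z-T[2,3])/w[2]
    return T[:3,:3]@p+T[:3,3]
E
python3 - <<'E'
from h import *
import pickle
st()
for n in ('scene','top','wrist'):
    S=snapshot(n); cv2.imwrite(f'pics/{n}0.png',S['image']); pickle.dump(S,open(n+'0.pkl','wb')); print(n,np.array(S['world_from_camera']),S['camera_matrix'])
E
```

```text
0.0 [0.1613 0.6295 0.4038] F [ 0.0891 -0.6055 -0.1027] M [-0.0364 -0.0134 -0.0431] op 1.0012743512872904
[[ 0.2482 -0.0003 -0.9687]
 [ 0.9687 -0.0017  0.2482]
 [-0.0017 -1.     -0.0002]]
scene [[ 0.8962  0.3362 -0.2895  0.7867]
 [ 0.4435 -0.6943  0.5668 -0.5425]
 [-0.0104 -0.6363 -0.7713  0.7458]
 [ 0.      0.      0.      1.    ]] [[364.289    0.     320.9021]
 [  0.     364.289  195.5869]
 [  0.       0.       1.    ]]
top [[ 0.0088 -0.9968  0.0793  0.4789]
 [-0.9998 -0.0074  0.0176 -0.1057]
 [-0.0169 -0.0795 -0.9967  0.969 ]
 [ 0.      0.      0.      1.    ]] [[407.7724   0.     320.8212]
 [  0.     407.7724 193.4289]
 [  0.       0.       1.    ]]
wrist [[ 0.2498  0.9365  0.2461  0.0958]
 [ 0.9683 -0.2411 -0.0654  0.6471]
 [-0.0019  0.2546 -0.967   0.3826]
 [ 0.      0.      0.      1.    ]] [[309.7069   0.     316.934 ]
 [  0.     309.7069 203.1646]
 [  0.       0.       1.    ]]
```

View pics/scene0.png

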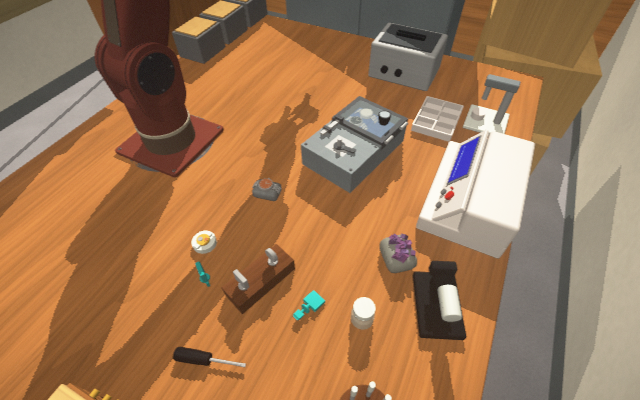

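View pics/top0.png

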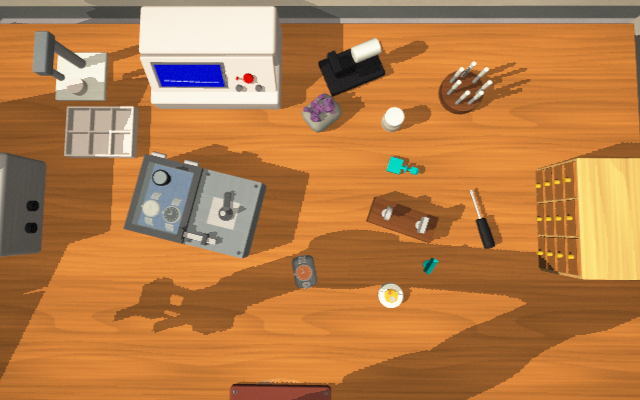

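View pics/wrist0.png

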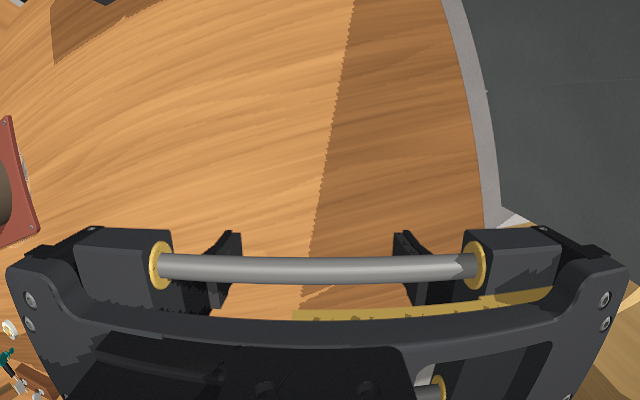

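```bash
python3 - <<'E'
from h import *
import pickle
S=pickle.load(open('top0.pkl','rb'));im=S['image']
a=cv2.resize(im[140:270,110:280],None,fx=4.7,fy=4.6,interpolation=cv2.INTER_CUBIC)
cv2.imwrite('pics/ta.png',a[:600,:800])
b=cv2.resize(im[140:280,350:510],None,fx=4,fy=4,interpolation=cv2.INTER_CUBIC)
cv2.imwrite('pics/tb.png',b)
S=pickle.load(open('scene0.pkl','rb'));im=S['image']
cv2.imwrite('pics/sb.png',cv2.resize(im[230:330,200:340],None,fx=5,fy=5,interpolation=cv2.INTER_CUBIC))
cv2.imwrite('pics/sa.png',cv2.resize(im[90:195,290:420],None,fx=5.5,fy=5.5,interpolation=cv2.INTER_CUBIC))
E
```

```text
(no output)
```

View pics/ta.png

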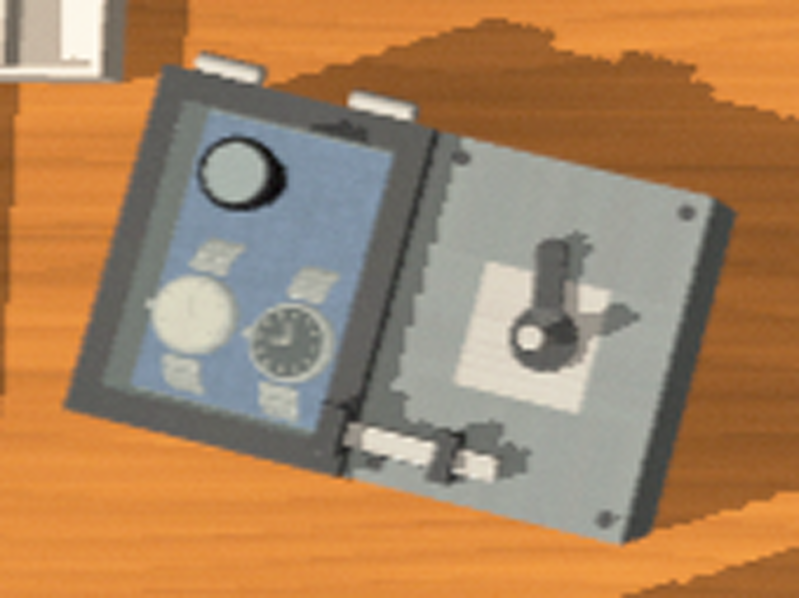

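View pics/tb.png

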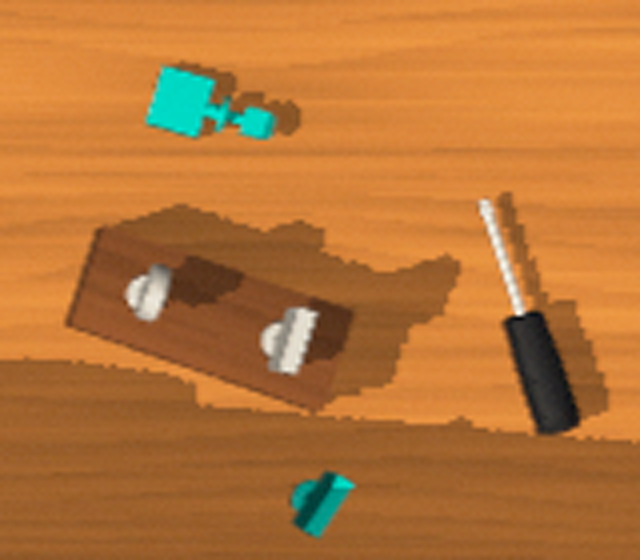

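View pics/sb.png

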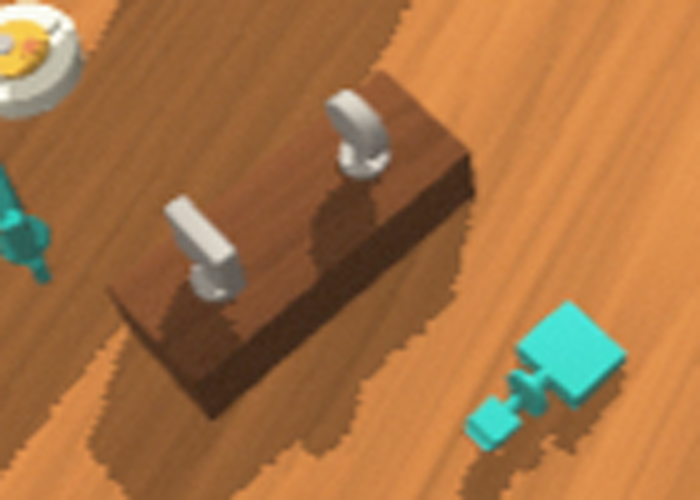

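View pics/sa.png

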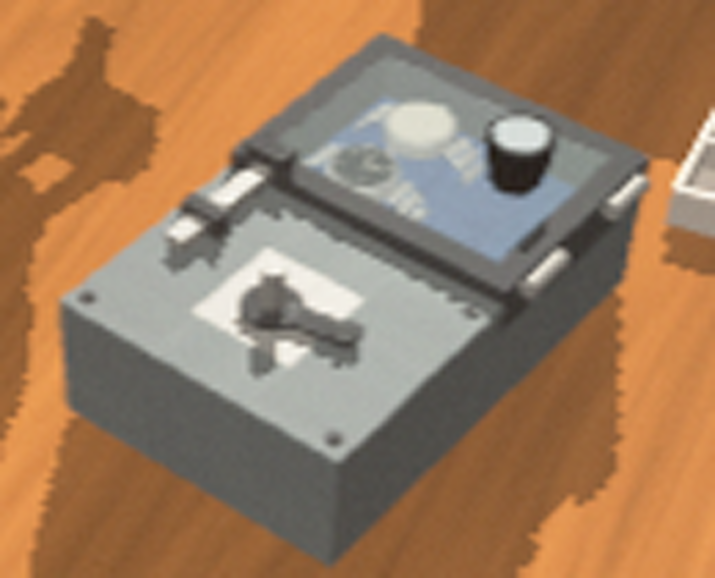

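```bash
python3 - <<'E'
from h import *
import pickle
S=pickle.load(open('top0.pkl','rb'))
P=lambda p,z:pt(S,110+p[0]/4.7,140+p[1]/4.6,z)
Q=lambda p,z:pt(S,350+p[0]/4,140+p[1]/4,z)
A=P((713,199),.08);B=P((625,542),.08);C=P((165,66),.09);D=P((66,405),.09)
print(A,B,C,D,np.linalg.norm(A-B),np.linalg.norm(A-C),np.linalg.norm(B-D),np.linalg.norm(C-D))
# fit pose
L=np.array([[85,-65],[-85,-65],[85,200],[-85,200]])/1000
def fit(L,W):
    l=L-L.mean(0);w=W-W.mean(0);a=np.arctan2((l[:,0]*w[:,1]-l[:,1]*w[:,0]).sum(),(l*w).sum());R=np.array([[np.cos(a),-np.sin(a)],[np.sin(a),np.cos(a)]])
    t=W.mean(0)-R@L.mean(0);print('deg',np.degrees(a),'t',t,'res',(W-(L@R.T+t))*1000);return a,R,t
a,R,t=fit(L,np.array([A,B,C,D])[:,:2])
print('knob',P((529,337),.1085), R.T@(P((529,337),.1085)[:2]-t), 'pivot exp',R@[.04,0]+t,'seen',P((550,250),.083))
W=np.array([Q(p,.04) for p in [(100,230),(355,312),(318,412),(67,323)]])[:,:2]
b,Rb,tb=fit(np.array([[30,75],[30,-75],[-30,-75],[-30,75]])/1000,W)
for s in (1,-1): print('slot',Rb@[0,.04*s]+tb)
# cloud of keys z>.055
K=S['camera_matrix'];r=S['range_z']
for n,(u0,u1,v0,v1) in dict(rect=(410,435,212,240),rnd=(378,398,202,225),knob=(210,240,205,222)).items():
    pts=np.array([pt(S,u,v) for u in range(u0,u1) for v in range(v0,v1)])
    zmin=.07 if n!='knob' else .1
    h=pts[(pts[:,2]>zmin)&(pts[:,2]<.15)]
    print(n,len(h),h.mean(0),h.min(0),h.max(0))
    c=h[:,:2]-h[:,:2].mean(0);e,v=np.linalg.eigh(c.T@c/len(c));print(np.sqrt(e),np.degrees(np.arctan2(v[1,1],v[0,1])))
E
```

```text
[0.57104819 0.04007569 0.08      ] [0.40834964 0.07744946 0.08      ] [0.63200851 0.29640652 0.09      ] [0.47042083 0.33538384 0.09      ] 0.1669359619825793 0.2636695923955898 0.2654862957221439 0.16622216227280362
deg -13.395183250903038 t [0.50481933 0.12166519] res [[-1.40045031  1.33382046]
 [ 1.27621495 -0.67565031]
 [-1.831651   -0.1261218 ]
 [ 1.95588636 -0.53204835]]
knob [0.5036534  0.11722486 0.1085    ] [-0.00010554 -0.00458964] pivot exp [0.54373114 0.11239855] seen [0.54581826 0.11517292 0.083     ]
deg -18.551519475521314 t [ 0.49432663 -0.27478146] res [[-2.2241007   0.3299883 ]
 [ 0.07788409 -1.39705541]
 [ 0.52157094  1.05296243]
 [ 1.62464567  0.01410469]]
slot [ 0.50705292 -0.23685994]
slot [ 0.48160035 -0.31270298]
rect 100 [ 0.48341499 -0.31174     0.08175703] [ 0.46540899 -0.32137825  0.07007318] [ 0.5001255  -0.30267553  0.08735456]
[0.00323418 0.01046408] 161.59437391424436
rnd 72 [ 0.50838088 -0.23616518  0.07958655] [ 0.49508987 -0.24352356  0.07077422] [ 0.52373021 -0.22815862  0.08723271]
[0.00300276 0.00868979] 161.99255698895922
knob 26 [0.5040042  0.11756104 0.10703085] [0.49996651 0.11261363 0.10002442] [0.50851931 0.12341557 0.11062695]
[0.0027958  0.00333965] 76.29228074226279
```

step_arm(rows=[45,-32,0,-36,0,45,-64,0,-72,0,45,-96,0,-108,0,45,-128,0,-144,0,45,-160,0,-180,0])

```text
time_s: 0.65
eef_pos: [0.2968, 0.4281, 0.4046]
orientation: [[0.248, -0.0, -0.969], [0.969, -0.0, 0.248], [-0.0, -1.0, 0.0]]
ft_force: [1.2, 1.0, -0.0]
opening: 0.631
```

step_arm(rows=[45,-32,0,-36,0,45,-64,0,-72,0,45,-96,0,-108,0,45,-128,0,-144,0,45,-160,0,-180,0])

```text
time_s: 1.15
eef_pos: [0.4313, 0.2283, 0.4048]
orientation: [[0.248, 0.0, -0.969], [0.969, 0.0, 0.248], [0.0, -1.0, 0.0]]
ft_force: [0.6, 0.9, -0.3]
opening: 0.52
```

```bash
python3 - <<'E'
from h import *
s=st(); print(s['joints'])
R=np.array(s['orientation']);print((R.T@(np.array([.5037,.1173,.275])-s['eef_pos']))*1000)
E
```

```text
1.15 [0.4313 0.2283 0.4048] F [ 0.5904  0.8601 -0.3481] M [ 0.08   -0.0526  0.0384] op 0.5201606130288784
[[ 0.2482  0.0001 -0.9687]
 [ 0.9687  0.0004  0.2482]
 [ 0.0004 -1.      0.    ]]
[-54.7271  -0.7008  21.6099 106.7578   0.2532  73.8777  42.442 ]
[-89.6391 129.7728 -97.7097]
```

step_arm(rows=[35,-30,10,-33,0,35,-60,30,-66,0,35,-90,60,-98,0,35,-90,80,-98,0,35,-90,80,-98,0])

```text
time_s: 1.65
eef_pos: [0.5025, 0.1173, 0.322]
orientation: [[0.251, -0.005, -0.968], [0.968, -0.003, 0.251], [-0.004, -1.0, 0.004]]
ft_force: [-0.3, 0.3, -0.4]
opening: 0.407
```

```bash
python3 - <<'E'
from h import *
s=st(); print(s['joints'])
R=np.array(s['orientation']);print((R.T@(np.array([.5037,.1173,.275])-s['eef_pos']))*1000)
S=snapshot('wrist');cv2.imwrite('pics/w1.png',S['image'])
S=snapshot('top');cv2.imwrite('pics/t1.png',cv2.resize(S['image'][130:280,100:300],None,fx=4,fy=4))
E
```

```text
1.65 [0.5025 0.1173 0.322 ] F [-0.2606  0.3    -0.3509] M [-0.0321  0.0189 -0.0236] op 0.4070727755885193
[[ 0.251  -0.0046 -0.968 ]
 [ 0.968  -0.0026  0.251 ]
 [-0.0037 -1.      0.0038]]
[-45.6423   7.299   29.8982 109.6497  -3.9489  64.3615  61.245 ]
[ 0.5087 47.0114 -1.2937]
```

View pics/w1.png

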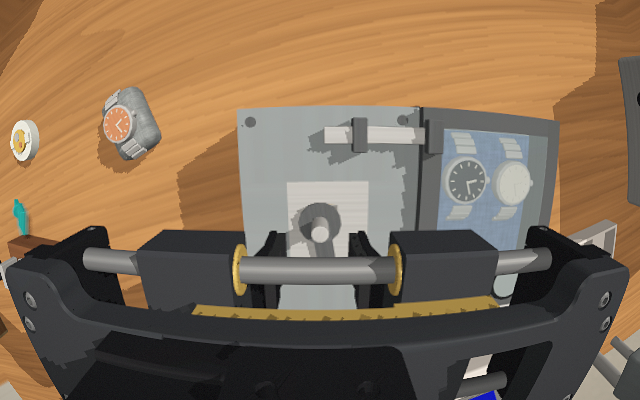

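View pics/t1.png

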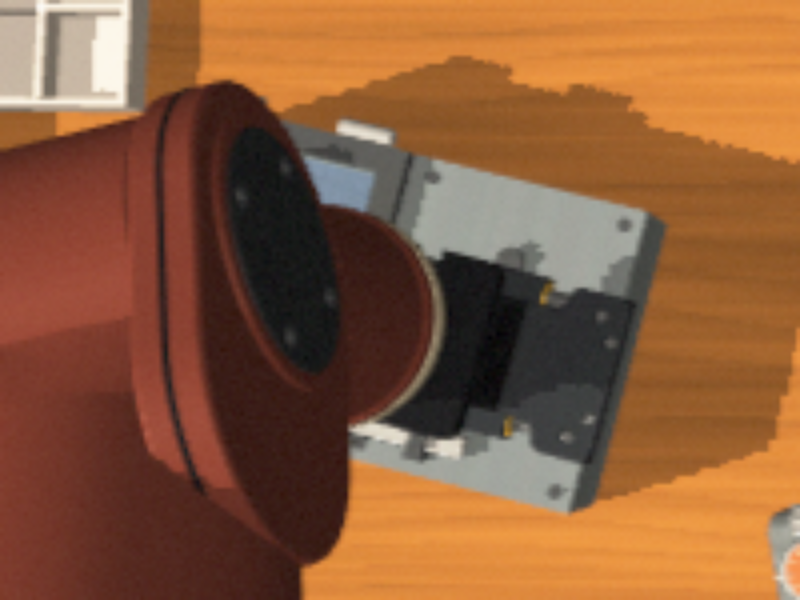

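step_arm(rows=[35,0,20,-1,0,35,0,38,-1,0,35,0,47,-1,0,0,0,47,-1,0,0,0,47,-1,0])

```text
time_s: 2.25
eef_pos: [0.5044, 0.1191, 0.2788]
orientation: [[0.247, 0.001, -0.969], [0.969, 0.001, 0.247], [0.001, -1.0, -0.001]]
ft_force: [0.0, -0.3, -0.3]
opening: 0.297
```

step_arm(rows=[0,0,0,0,0,0,0,0,0,0])

```text
time_s: 2.45
eef_pos: [0.5044, 0.1186, 0.2786]
orientation: [[0.248, 0.001, -0.969], [0.969, 0.0, 0.248], [0.001, -1.0, -0.001]]
ft_force: [-0.6, 0.4, 2.4]
opening: 0.127
```

```bash
python3 - <<'E'
from h import *
s=st(); R=np.array(s['orientation'])
a=np.radians(-13.4);B=np.array([[np.cos(a),-np.sin(a)],[np.sin(a),np.cos(a)]])
p=s['eef_pos'][:2]; print('box',B.T@(p-[.5048,.1217]))
piv=np.array([.5048,.1217])+B@[.04,0]
v=p-piv; r=np.linalg.norm(v);th0=np.arctan2(*(B.T@v)[::-1]);print(r,th0)
v=v/r*.04
for d in np.arange(.1,1.71,.1):
    q=np.array([[np.cos(d),-np.sin(d)],[np.sin(d),np.cos(d)]])@v-v
    print(round(d,2),(R.T@np.array([*q,0]))*1000)
E
```

```text
2.45 [0.5044 0.1186 0.2786] F [-0.591   0.4234  2.3804] M [0.2105 0.0298 0.0073] op 0.12712805086429
[[ 0.2481  0.0009 -0.9687]
 [ 0.9687  0.0005  0.2481]
 [ 0.0007 -1.     -0.0007]]
box [ 0.0003 -0.0031]
0.039801206427925555 -3.0640967987121166
0.1 [-3.9568 -0.0022 -0.575 ]
0.2 [-7.8364 -0.004  -1.5421]
0.3 [-11.6     -0.0055  -2.8918]
0.4 [-15.2102  -0.0066  -4.6104]
0.5 [-18.6307  -0.0073  -6.6808]
0.6 [-21.8274  -0.0077  -9.0824]
0.7 [-24.7684  -0.0076 -11.7911]
0.8 [-27.4243  -0.0072 -14.78  ]
0.9 [-29.7685  -0.0064 -18.019 ]
1.0 [-31.7777  -0.0052 -21.4758]
1.1 [-33.4317  -0.0036 -25.116 ]
1.2 [-34.714   -0.0017 -28.9031]
1.3 [-35.6119   0.0006 -32.7994]
1.4 [-36.1163   0.0032 -36.7658]
1.5 [-36.2222   0.006  -40.7627]
1.6 [-35.9285   0.0091 -44.7502]
1.7 [-35.2382   0.0125 -48.6885]
```

step_arm(rows=[0,-4,0,-0.6,0,0,-7.8,0,-1.5,0,0,-11.6,0,-2.9,0,0,-15.2,0,-4.6,0,0,-18.6,0,-6.7,0])

```text
time_s: 2.95
eef_pos: [0.506, 0.1002, 0.2786]
orientation: [[0.246, 0.001, -0.969], [0.969, 0.003, 0.246], [0.003, -1.0, 0.0]]
ft_force: [-2.3, 8.1, 4.2]
opening: 0.124
```

step_arm(rows=[0,-3.2,0,-2.4,0,0,-6.1,0,-5.1,0,0,-8.8,0,-8.1,0,0,-11.1,0,-11.3,0,0,-13.1,0,-14.8,0])

```text
time_s: 3.45
eef_pos: [0.5174, 0.0841, 0.2787]
orientation: [[0.246, 0.001, -0.969], [0.969, 0.003, 0.246], [0.003, -1.0, -0.0]]
ft_force: [-2.1, 7.9, 5.6]
opening: 0.127
```

step_arm(rows=[0,-1.7,0,-3.6,0,0,-2.9,0,-7.4,0,0,-3.8,0,-11.3,0,0,-4.3,0,-15.3,0,0,-4.4,0,-19.3,0])

```text
time_s: 3.95
eef_pos: [0.5348, 0.075, 0.2787]
orientation: [[0.246, 0.0, -0.969], [0.969, 0.003, 0.246], [0.003, -1.0, 0.001]]
ft_force: [-3.3, 6.9, 7.3]
opening: 0.119
```

step_arm(rows=[0,0.3,0,-4,0,0,1,0,-7,0,0,1,0,-7,0])

```text
time_s: 4.25
eef_pos: [0.542, 0.0736, 0.2786]
orientation: [[0.247, 0.0, -0.969], [0.969, 0.002, 0.247], [0.002, -1.0, 0.0]]
ft_force: [-2.0, 4.9, 6.8]
opening: 0.126
```

```bash
python3 - <<'E'
from h import *
s=st(); 
a=np.radians(-13.4);B=np.array([[np.cos(a),-np.sin(a)],[np.sin(a),np.cos(a)]])
print('box',B.T@(s['eef_pos'][:2]-[.5048,.1217]))
S=snapshot('wrist');cv2.imwrite('pics/w2.png',S['image'])
E
```

```text
4.25 [0.542  0.0736 0.2786] F [-2.0279  4.8508  6.7684] M [1.0572 0.6316 0.2255] op 0.12648074650804333
[[ 0.2471  0.0002 -0.969 ]
 [ 0.969   0.0018  0.2471]
 [ 0.0018 -1.      0.0003]]
box [ 0.0473 -0.0382]
```

View pics/w2.png

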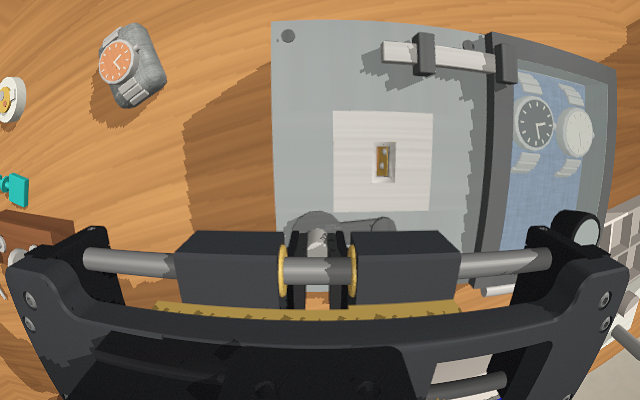

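step_arm(rows=[28,0,0,0,0,28,0,0,0,0,28,0,0,0,0,28,0,-25,0,0,28,0,-60,0,0])

```text
time_s: 4.8
eef_pos: [0.541, 0.0723, 0.3367]
orientation: [[0.249, -0.004, -0.969], [0.969, -0.002, 0.249], [-0.003, -1.0, 0.003]]
ft_force: [0.7, 1.1, -0.2]
opening: 0.318
```

```bash
python3 - <<'E'
from h import *
s=st(); 
S=snapshot('wrist');cv2.imwrite('pics/w3.png',S['image']);import pickle;pickle.dump(S,open('w3.pkl','wb'))
cv2.imwrite('pics/w3z.png',cv2.resize(S['image'][100:280,240:470],None,fx=3.4,fy=3.3,interpolation=cv2.INTER_CUBIC))
R=np.array(s['orientation']);print((R.T@(np.array([.4825,-.312,.30])-s['eef_pos']))*1000)
E
```

```text
4.8 [0.541  0.0723 0.3367] F [ 0.7069  1.1421 -0.229 ] M [ 0.0482 -0.0095  0.0052] op 0.31763009459240843
[[ 0.2487 -0.0039 -0.9686]
 [ 0.9686 -0.0021  0.2487]
 [-0.003  -1.      0.0033]]
[-386.6137   37.7013  -39.0593]
```

View pics/w3z.png

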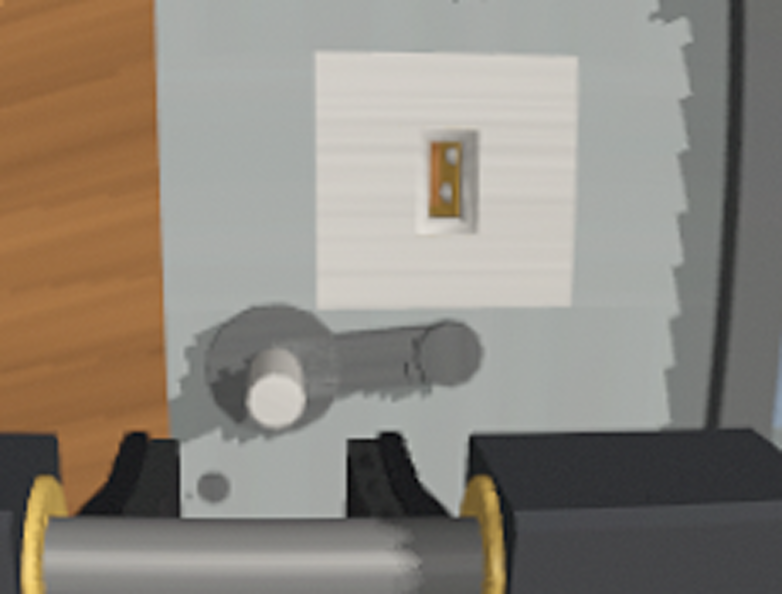

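```bash
cat >> h.py <<'E'
def wp(S,u,v,z):
    K=np.array(S['camera_matrix']);T=np.array(S['world_from_camera'])
    a=(u-K[0,2])/K[0,0];b=(v-K[1,2])/K[1,1];r=np.hypot(a,b)
    d=np.array([a/r*np.sin(r),b/r*np.sin(r),np.cos(r)]);w=T[:3,:3]@d
    return T[:3,3]+w*(z-T[2,3])/w[2]
E
python3 - <<'E'
from h import *
import pickle
S=pickle.load(open('w3.pkl','rb'))
W=lambda p,z=.08:wp(S,240+(p[0]+.5)/3.4-.5,100+(p[1]+.5)/3.3-.5,z)
print('mouth',W((448,181)));c=[W(p) for p in [(425,129),(479,130),(475,234),(415,233)]];print(np.mean(c,0))
p=np.array([W(p) for p in [(316,52),(578,57),(572,306),(316,306)]]);print('plate',p,p.mean(0))
for i in range(4):
    d=p[(i+1)%4]-p[i];print(np.linalg.norm(d),np.degrees(np.arctan2(d[1],d[0])))
print('knob',W((276,398),.1085),'pivot',W((449,353),.0855))
# bow slots from the top view keyhole
S=snapshot('top');cv2.imwrite('pics/t2.png',S['image'])
E
```

```text
mouth [0.50751431 0.12403317 0.08      ]
[0.50771718 0.12416844 0.08      ]
plate [[0.47145805 0.10226887 0.08      ]
 [0.4856871  0.1604397  0.08      ]
 [0.54400845 0.14663676 0.08      ]
 [0.5291071  0.087823   0.08      ]] [0.50756518 0.12429208 0.08      ]
0.05988582536702955 76.25489409727088
0.05993247108666917 -13.315218417535295
0.060672145711595446 -104.21756220134935
0.05943143415990604 165.93232444381425
knob [0.54000872 0.07531604 0.1085    ] pivot [0.54640632 0.11474576 0.0855    ]
```

step_arm(rows=[45,-40,-5,-4,0,45,-85,-5,-8,0,45,-130,-5,-12,0,45,-175,-5,-17,0,45,-220,-5,-22,0])

```text
time_s: 5.4
eef_pos: [0.5077, -0.1478, 0.3425]
orientation: [[0.248, 0.0, -0.969], [0.969, 0.0, 0.248], [0.0, -1.0, -0.0]]
ft_force: [1.3, 0.3, -0.6]
opening: 0.509
```

step_arm(rows=[45,-40,0,-4,0.01,45,-80,5,-8,0.03,45,-120,10,-12,0.05,45,-167,20,-17,0.07,45,-167,20,-17,0.07])

```text
time_s: 5.9
eef_pos: [0.4799, -0.3183, 0.3216]
orientation: [[0.325, -0.003, -0.946], [0.946, -0.003, 0.325], [-0.004, -1.0, 0.001]]
ft_force: [-0.6, 0.5, -0.1]
opening: 0.516
```

```bash
python3 - <<'E'
from h import *
s=st(); print(s['joints'])
import pickle
for i in range(1):
  S=snapshot('wrist');cv2.imwrite('pics/w4.png',S['image']);pickle.dump(S,open('w4.pkl','wb'))
R=np.array(s['orientation']);print((R.T@(np.array([.4825,-.312,.25])-s['eef_pos']))*1000)
E
```

```text
5.9 [ 0.4799 -0.3183  0.3216] F [-0.5663  0.4959 -0.0971] M [-0.0565  0.0328  0.0437] op 0.5159827694231413
[[ 0.3246 -0.0027 -0.9458]
 [ 0.9458 -0.0034  0.3246]
 [-0.0041 -1.      0.0015]]
[ -9.9448  17.69    46.8633 102.3935 -13.7797  65.9474 112.3021]
[ 7.0922 71.5922 -0.4893]
```

View pics/w4.png

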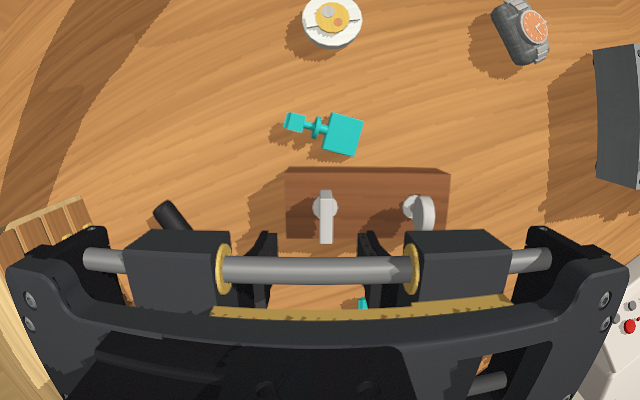

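```bash
python3 - <<'E'
from h import *
import pickle
S=pickle.load(open('w4.pkl','rb'))
cv2.imwrite('pics/w4z.png',cv2.resize(S['image'][160:260,270:470],None,fx=4,fy=4,interpolation=cv2.INTER_CUBIC))
E
```

```text
(no output)
```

View pics/w4z.png

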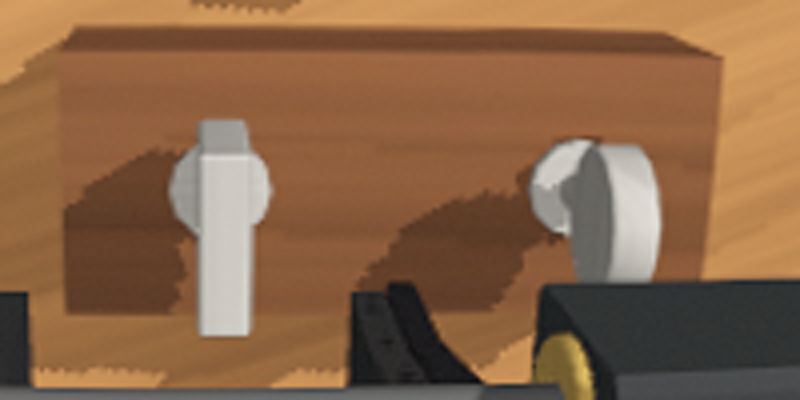

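```bash
python3 - <<'E'
from h import *
import pickle
S=pickle.load(open('w4.pkl','rb'))
W=lambda p,z=.084:wp(S,270+(p[0]+.5)/4-.5,160+(p[1]+.5)/4-.5,z)
c=np.array([W(p) for p in [(199,153),(251,153),(252,335),(199,335)]]);m=c.mean(0);print(c,m)
d=c[3]-c[0]+c[2]-c[1];print('width ang',np.degrees(np.arctan2(d[1],d[0])),np.linalg.norm(d)/2)
print('collar',W((221,190),.044))
s=sense();R=np.array(s['orientation'])
t=(m[:2]+[.4825,-.312])/2;print(t,(R.T@(np.array([*t,.228+.004])-s['eef_pos']))*1000, 'wrist only',(R.T@(np.array([*m[:2],.232])-s['eef_pos']))*1000)
E
```

```text
[[ 0.4660674  -0.31188506  0.084     ]
 [ 0.46910522 -0.30303723  0.084     ]
 [ 0.50261768 -0.31386     0.084     ]
 [ 0.49935754 -0.32328384  0.084     ]] [ 0.48428696 -0.31301653  0.084     ]
width ang -18.399444050169656 0.03520079910990964
collar [ 0.48458785 -0.31311002  0.044     ]
[ 0.48339348 -0.31250827] [ 3.66003772 89.77902607 -1.19277497] wrist only [ 3.46632092 89.77768646 -2.20228643]
```

step_arm(rows=[40,3.5,20,-1.5,-0.01,40,3.5,40,-1.5,-0.01,40,3.5,45,-1.5,-0.01,40,3.5,45,-1.5,-0.01])

```text
time_s: 6.35
eef_pos: [0.486, -0.3083, 0.2772]
orientation: [[0.305, -0.002, -0.952], [0.952, 0.001, 0.305], [0.0, -1.0, 0.002]]
ft_force: [0.3, -0.2, 0.6]
opening: 0.463
```

```bash
python3 - <<'E'
from h import *
s=st();R=np.array(s['orientation'])
print((R.T@(np.array([.4834,-.3125,.232])-s['eef_pos']))*1000)
E
```

```text
6.35 [ 0.486  -0.3083  0.2772] F [ 0.3031 -0.1798  0.6117] M [0.0109 0.0096 0.0373] op 0.4626289448760168
[[ 0.305  -0.0016 -0.9523]
 [ 0.9523  0.0006  0.305 ]
 [ 0.0001 -1.      0.0017]]
[-4.8439 45.1967  1.1289]
```

step_arm(rows=[40,-4.8,0,1,0.01,40,-4.8,0,1,0.01,40,-4.8,0,1,0.01])

```text
time_s: 6.65
eef_pos: [0.4837, -0.3137, 0.2786]
orientation: [[0.316, 0.001, -0.949], [0.949, -0.0, 0.316], [-0.0, -1.0, -0.001]]
ft_force: [0.5, 0.0, -0.3]
opening: 0.462
```

```bash
python3 - <<'E'
from h import *
import pickle
s=st();R=np.array(s['orientation'])
print((R.T@(np.array([.4834,-.3125,.232])-s['eef_pos']))*1000)
S=snapshot('wrist');pickle.dump(S,open('w5.pkl','wb'));print(S['world_from_camera'])
cv2.imwrite('pics/w5z.png',cv2.resize(S['image'][140:290,220:420],None,fx=4,fy=4,interpolation=cv2.INTER_CUBIC))
E
```

```text
6.65 [ 0.4837 -0.3137  0.2786] F [ 0.4571  0.0168 -0.337 ] M [0.0407 0.0035 0.0247] op 0.461771877596242
[[ 0.3157  0.0012 -0.9489]
 [ 0.9489 -0.0005  0.3157]
 [-0.0001 -1.     -0.0013]]
[ 1.0079 46.5881  0.7057]
[[ 0.3174  0.9168  0.2424  0.4196]
 [ 0.9483 -0.3067 -0.0816 -0.2913]
 [-0.0005  0.2557 -0.9667  0.2571]
 [ 0.      0.      0.      1.    ]]
```

View pics/w5z.png

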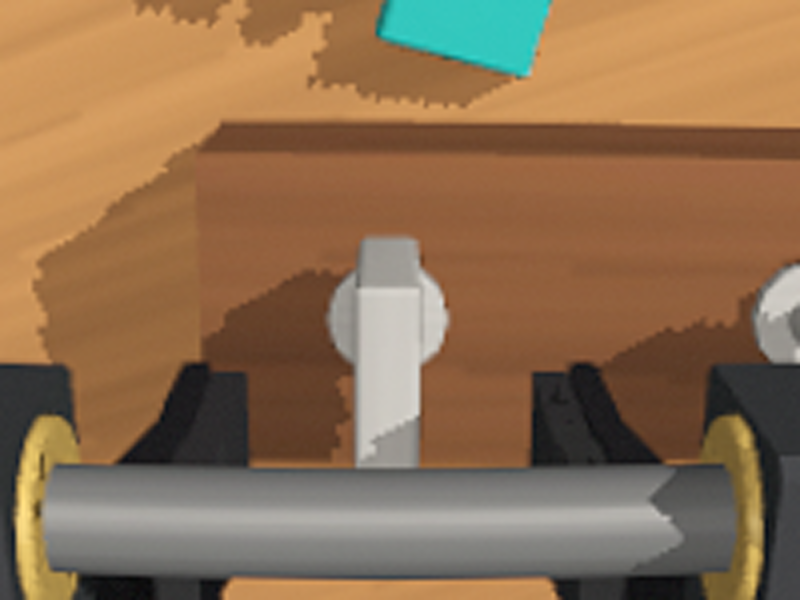

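```bash
python3 - <<'E'
from h import *
import pickle
S=pickle.load(open('w5.pkl','rb'))
W=lambda p,z=.084:wp(S,220+(p[0]+.5)/4-.5,140+(p[1]+.5)/4-.5,z)
a=W((356,288));b=W((420,288));m=(a+b)/2;k=np.radians(-18.5);print(a,b,'centre',m[:2]+.018*np.array([np.cos(k),np.sin(k)]))
print('block edge',W((200,153),.04), 'bow bottom near edge',W((388,238),.084-.0), )
E
```

```text
[ 0.4662981  -0.31217347  0.084     ] [ 0.46925583 -0.30333065  0.084     ] centre [ 0.48484679 -0.31346354]
block edge [ 0.44548152 -0.33589207  0.04      ] bow bottom near edge [ 0.46065748 -0.30536723  0.084     ]
```

step_arm(rows=[40,0.7,20,0,0,40,0.7,40,0,0,40,0.7,46,0,0,0,0.7,46,0,0,0,0.7,46,0,0])

```text
time_s: 7.2
eef_pos: [0.4841, -0.3129, 0.2326]
orientation: [[0.315, 0.001, -0.949], [0.949, -0.0, 0.315], [-0.0, -1.0, -0.001]]
ft_force: [0.6, -0.3, 0.5]
opening: 0.353
```

step_arm(rows=[0,0,0,0,0,0,0,0,0,0,0,0,0,0,0])

```text
time_s: 7.5
eef_pos: [0.4839, -0.313, 0.2323]
orientation: [[0.315, 0.001, -0.949], [0.949, -0.001, 0.315], [-0.001, -1.0, -0.001]]
ft_force: [1.1, -1.7, -0.7]
opening: 0.115
```

```bash
python3 - <<'E'
from h import *
s=st();print(s['joints'])
E
```

```text
7.5 [ 0.4839 -0.313   0.2323] F [ 1.0877 -1.6829 -0.7067] M [-0.2336  0.0035 -0.0408] op 0.11529986661827887
[[ 0.3154  0.0008 -0.9489]
 [ 0.949  -0.0008  0.3154]
 [-0.0005 -1.     -0.001 ]]
[ -6.923   24.0788  43.386  106.9166 -19.5939  56.6145 116.5472]
```

step_arm(rows=[0,0,-10,0,0,0,0,-25,0,0,0,0,-50,0,0,0,0,-85,0,0,0,0,-120,0,0])

```text
time_s: 8.0
eef_pos: [0.4835, -0.3126, 0.3541]
orientation: [[0.316, 0.0, -0.949], [0.949, 0.0, 0.316], [0.0, -1.0, -0.0]]
ft_force: [0.4, -0.6, -1.4]
opening: 0.115
```

```bash
python3 - <<'E'
from h import *
s=st();R=np.array(s['orientation'])
print((R.T@(np.array([.5062,.1229,.350])-s['eef_pos']))*1000)
S=snapshot('wrist');cv2.imwrite('pics/w6.png',S['image'])
S=snapshot('scene');cv2.imwrite('pics/s6.png',S['image'])
E
```

```text
8.0 [ 0.4835 -0.3126  0.3541] F [ 0.4067 -0.5655 -1.3831] M [-0.0124 -0.1064  0.0308] op 0.11458761495975035
[[ 0.3158  0.0002 -0.9488]
 [ 0.9488  0.0001  0.3158]
 [ 0.0002 -1.     -0.0001]]
[420.3914   4.1729 116.0027]
```

View pics/w6.png

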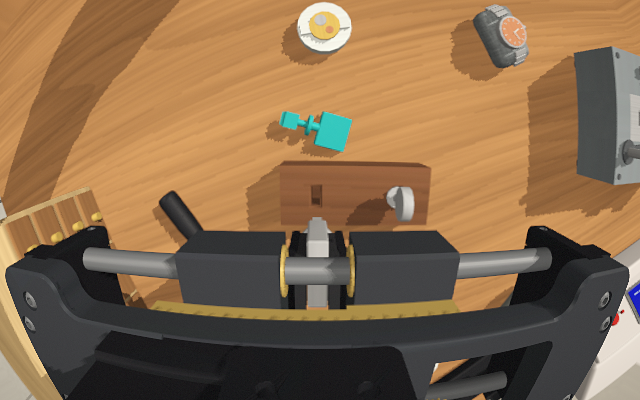

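View pics/s6.png

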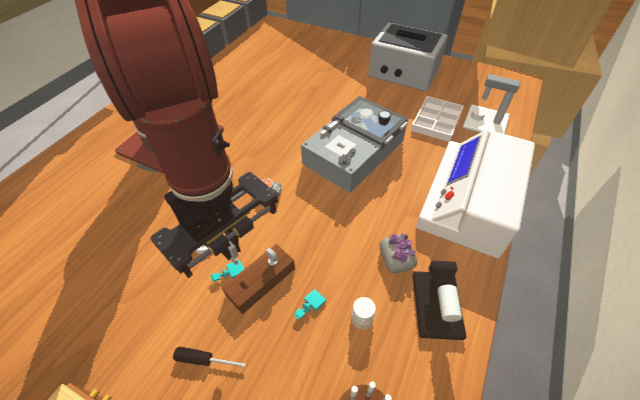

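step_arm(rows=[0,35,0,10,0,0,78,0,21,0,0,120,0,33,0,0,162,0,45,0,0,204,0,56,0])

```text
time_s: 8.6
eef_pos: [0.4945, -0.0997, 0.3524]
orientation: [[0.316, 0.001, -0.949], [0.949, 0.001, 0.316], [0.001, -1.0, -0.0]]
ft_force: [0.6, -0.7, -0.8]
opening: 0.113
```

step_arm(rows=[0,42,0,12,-0.02,0,84,0,24,-0.04,0,126,0,36,-0.06,0,168,0,48,-0.084,0,200,0,56,-0.084])

```text
time_s: 9.1
eef_pos: [0.5044, 0.1089, 0.3523]
orientation: [[0.232, 0.0, -0.973], [0.973, 0.001, 0.232], [0.001, -1.0, 0.0]]
ft_force: [0.3, -0.5, -1.1]
opening: 0.11
```

step_arm(rows=[0,0,0,0,0,0,0,0,0,0,0,0,0,0,0])

```text
time_s: 9.4
eef_pos: [0.5049, 0.1048, 0.352]
orientation: [[0.236, 0.0, -0.972], [0.972, -0.0, 0.236], [-0.0, -1.0, -0.0]]
ft_force: [1.6, -1.4, -1.1]
opening: 0.115
```

```bash
python3 - <<'E'
from h import *
s=st();R=np.array(s['orientation']);print(np.degrees(np.arctan2(R[1,0],R[0,0])),s['joints'])
print((R.T@(np.array([.5065,.1238,.318])-s['eef_pos']))*1000)
S=snapshot('wrist');cv2.imwrite('pics/w7.png',S['image'])
cv2.imwrite('pics/w7z.png',cv2.resize(S['image'][120:280,220:420],None,fx=4,fy=3.75,interpolation=cv2.INTER_CUBIC))
S=snapshot('scene');cv2.imwrite('pics/s7z.png',cv2.resize(S['image'][60:200,270:430],None,fx=5,fy=4.2,interpolation=cv2.INTER_CUBIC))
E
```

```text
9.4 [0.5049 0.1048 0.352 ] F [ 1.5711 -1.3833 -1.1017] M [-0.0028 -0.0413  0.0022] op 0.11526859160251751
[[ 0.2361  0.0001 -0.9717]
 [ 0.9717 -0.0003  0.2361]
 [-0.0002 -1.     -0.0001]]
76.34301421513705 [-45.1156   5.3327  30.4004 107.7915  -2.8979  67.6313  62.6231]
[18.81   34.0016  2.9751]
```

View pics/w7z.png

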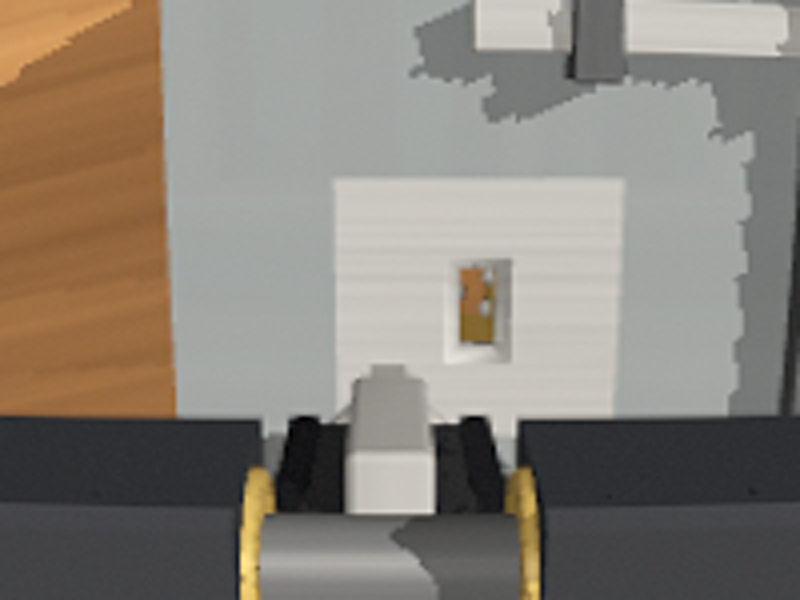

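View pics/s7z.png

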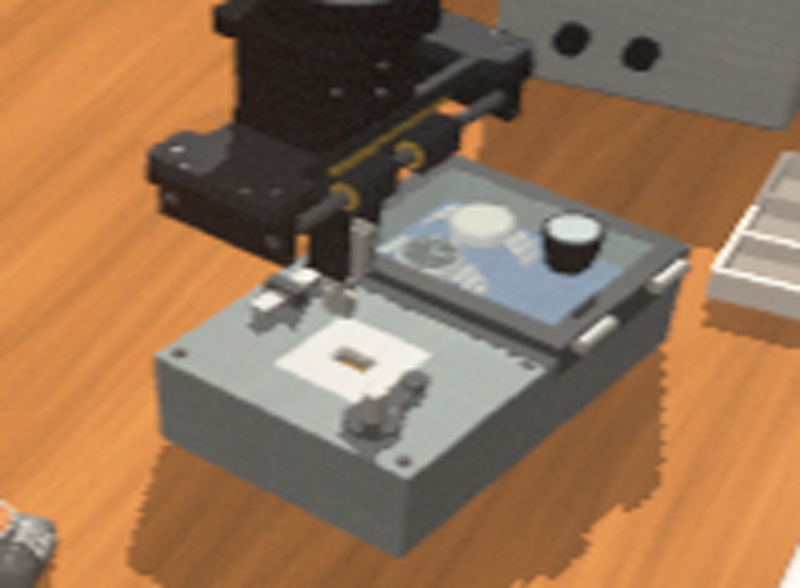

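```bash
python3 - <<'E'
from h import *
S=snapshot('wrist');s=sense()
W=lambda p,z:wp(S,220+(p[0]+.5)/4-.5,120+(p[1]+.5)/3.75-.5,z)
k=np.mean([W(p,.08) for p in [(445,260),(512,260),(511,362),(444,361)]],0);print('hole',k)
p=np.array([W(q,.08) for q in [(333,178),(625,178),(614,432),(335,432)]]);print(p[:2],np.degrees(np.arctan2(*(p[1]-p[0])[[1,0]])))
z=s['eef_pos'][2]-.148
a=W((346,451),z);b=W((436,450),z);h=np.radians(-13.65)
c=(a+b)[:2]/2+.018*np.array([np.cos(h),np.sin(h)]);print('bow',a,b,np.linalg.norm(a-b),c,'TCP',s['eef_pos'])
R=np.array(s['orientation']);d=k[:2]-c;print('key->hole',R.T@[*d,0]*1000, 'tcp->hole',R.T@[*(k-s['eef_pos'])[:2],0]*1000)
E
```

```text
hole [0.50738431 0.1238829  0.08      ]
[[0.4710904  0.10180882 0.08      ]
 [0.48508017 0.16026532 0.08      ]] 76.54114715972588
bow [0.48676963 0.10493808 0.20392358] [0.48900049 0.11455836 0.20392358] 0.009875553443507636 [0.50537666 0.10550039] TCP [0.50498854 0.104817   0.35192358]
key->hole [1.83357486e+01 1.13874078e-03 2.39738998e+00] tcp->hole [1.90915507e+01 1.20759093e-03 2.18192712e+00]
```

step_arm(rows=[0,9,0,1,0,0,18.2,0,2.3,0,0,18.2,15,2.3,0,0,18.2,32,2.3,0,0,18.2,42,2.3,0])

```text
time_s: 10.05
eef_pos: [0.5067, 0.1251, 0.3086]
orientation: [[0.234, -0.001, -0.972], [0.972, -0.0, 0.234], [-0.001, -1.0, 0.001]]
ft_force: [-0.8, 0.4, -1.3]
opening: 0.113
```

step_arm(rows=[0,0,0,0,0,0,0,0,0,0])

```text
time_s: 10.25
eef_pos: [0.5072, 0.1245, 0.3101]
orientation: [[0.235, 0.0, -0.972], [0.972, -0.0, 0.235], [-0.0, -1.0, -0.0]]
ft_force: [-0.1, 0.3, -1.3]
opening: 0.109
```

```bash
python3 - <<'E'
from h import *
s=st()
S=snapshot('wrist')
cv2.imwrite('pics/w8z.png',cv2.resize(S['image'][120:280,220:420],None,fx=4,fy=3.75,interpolation=cv2.INTER_CUBIC))
S=snapshot('scene');cv2.imwrite('pics/s8z.png',cv2.resize(S['image'][100:190,290:410],None,fx=6.6,fy=6.6,interpolation=cv2.INTER_CUBIC))
E
```

```text
10.25 [0.5072 0.1245 0.3101] F [-0.0809  0.2649 -1.3038] M [ 0.0398 -0.0157 -0.0096] op 0.10939874274896255
[[ 0.2345  0.     -0.9721]
 [ 0.9721 -0.0002  0.2345]
 [-0.0002 -1.     -0.0001]]
```

View pics/w8z.png

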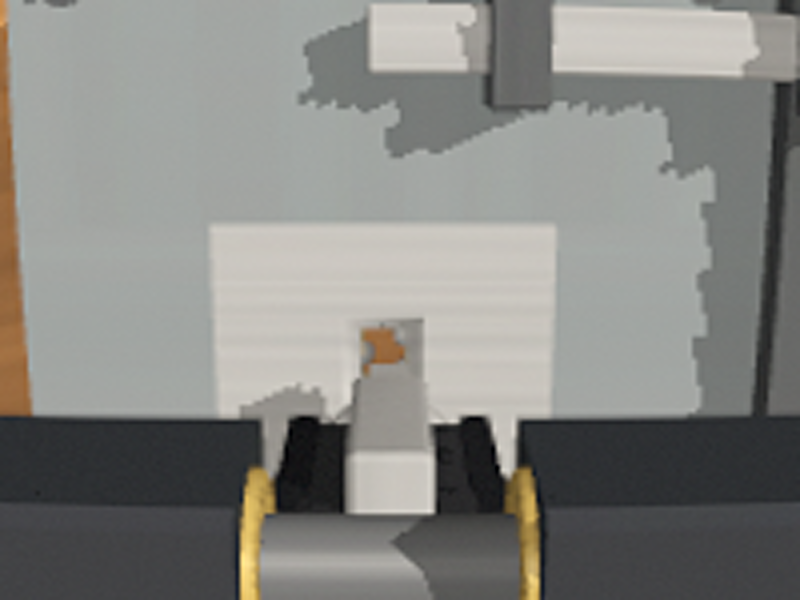

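View pics/s8z.png

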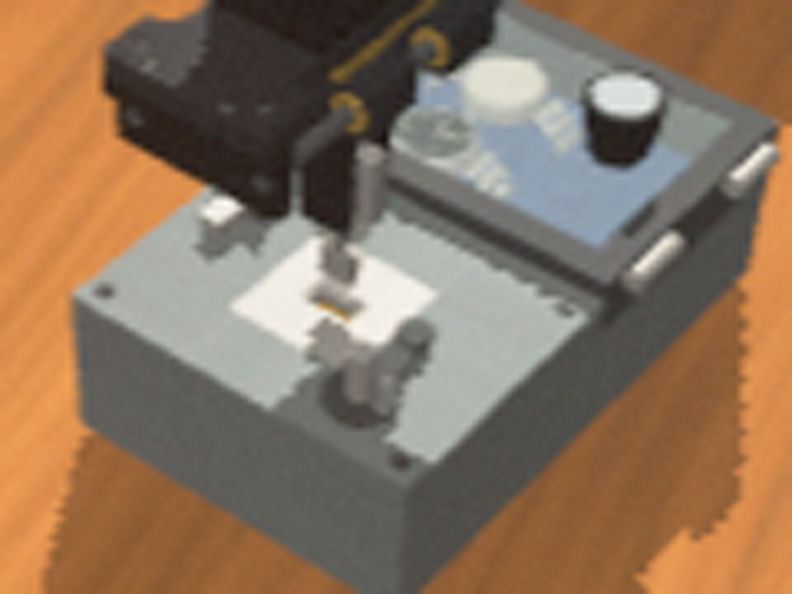

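step_arm(rows=[0,0,4,0,0,0,0,7,0,0,0,0,9,0,0,0,0,11,0,0,0,0,13,0,0])

```text
time_s: 10.85
eef_pos: [0.507, 0.1243, 0.2966]
orientation: [[0.235, -0.0, -0.972], [0.972, -0.0, 0.235], [-0.0, -1.0, 0.0]]
ft_force: [-0.1, 0.0, -1.0]
opening: 0.113
```

```bash
python3 -c "
from h import *
st()"
```

```text
10.85 [0.507  0.1243 0.2966] F [-0.1456  0.0317 -0.9854] M [ 0.0255 -0.0132 -0.0356] op 0.11314758507921188
[[ 0.2346 -0.0001 -0.9721]
 [ 0.9721 -0.0001  0.2346]
 [-0.0001 -1.      0.    ]]
```

step_arm(rows=[0,0,2,0,0,0,0,4,0,0,0,0,5.5,0,0,0,0,7,0,0,0,0,8,0,0])

```text
time_s: 11.35
eef_pos: [0.507, 0.1243, 0.2886]
orientation: [[0.235, -0.0, -0.972], [0.972, -0.0, 0.235], [-0.0, -1.0, 0.0]]
ft_force: [0.2, -0.7, -1.2]
opening: 0.116
```

```bash
python3 -c "
from h import *
st()"
```

```text
11.35 [0.507  0.1243 0.2886] F [ 0.1955 -0.7039 -1.2389] M [ 0.0143 -0.0182 -0.0225] op 0.11576725142715807
[[ 0.2347 -0.0001 -0.9721]
 [ 0.9721 -0.0001  0.2347]
 [-0.0001 -1.      0.    ]]
```

step_arm(rows=[0,0,1.5,0,0.04,0,0,3,0,-0.04,0,0,4.5,0,0.04,0,0,6,0,-0.04,0,0,7,0,0])

```text
time_s: 11.85
eef_pos: [0.507, 0.1236, 0.2818]
orientation: [[0.233, -0.0, -0.973], [0.973, -0.001, 0.233], [-0.001, -1.0, -0.0]]
ft_force: [-1.2, -2.5, 4.2]
opening: 0.113
```

```bash
python3 -c "
from h import *
st()"
```

```text
11.85 [0.507  0.1236 0.2818] F [-1.2119 -2.5223  4.1976] M [-0.8498  0.3783  0.0278] op 0.11309644878320203
[[ 0.2328 -0.0002 -0.9725]
 [ 0.9725 -0.001   0.2328]
 [-0.001  -1.     -0.0001]]
```

step_arm(rows=[0,-0.4,1.5,0,0.05,0,-0.5,3,0,-0.05,0,-0.5,4.5,0,0.05,0,-0.5,6,0,-0.05,0,-0.5,7,0,0])

```text
time_s: 12.35
eef_pos: [0.5074, 0.1236, 0.2757]
orientation: [[0.232, 0.001, -0.973], [0.973, 0.0, 0.232], [0.001, -1.0, -0.001]]
ft_force: [-1.3, -1.9, 11.0]
opening: 0.114
```

```bash
python3 -c "
from h import *
st()"
```

```text
12.35 [0.5074 0.1236 0.2757] F [-1.3119 -1.8611 10.9955] M [-0.4662  0.5532  0.0396] op 0.11400178348437169
[[ 0.2317  0.0014 -0.9728]
 [ 0.9728  0.0005  0.2317]
 [ 0.0008 -1.     -0.0012]]
```

step_arm(rows=[0,-0.2,1,0,0.05,0,-0.2,2,0,-0.05,0,-0.2,3,0,0.05,0,-0.2,4,0,-0.05,0,-0.2,4,0,0])

```text
time_s: 12.85
eef_pos: [0.5076, 0.1231, 0.2722]
orientation: [[0.232, 0.002, -0.973], [0.973, 0.0, 0.232], [0.001, -1.0, -0.002]]
ft_force: [-0.7, -3.0, 12.1]
opening: 0.113
```

```bash
python3 - <<'E'
from h import *
s=st()
S=snapshot('wrist')
cv2.imwrite('pics/w9z.png',cv2.resize(S['image'][120:280,220:420],None,fx=4,fy=3.75,interpolation=cv2.INTER_CUBIC))
S=snapshot('scene');cv2.imwrite('pics/s9z.png',cv2.resize(S['image'][110:180,310:390],None,fx=8,fy=8,interpolation=cv2.INTER_CUBIC))
E
```

```text
12.85 [0.5076 0.1231 0.2722] F [-0.6913 -2.9678 12.0518] M [-0.7016  0.4611  0.0713] op 0.11306681787019873
[[ 0.2321  0.0021 -0.9727]
 [ 0.9727  0.0004  0.2321]
 [ 0.0008 -1.     -0.0019]]
```

View pics/w9z.png

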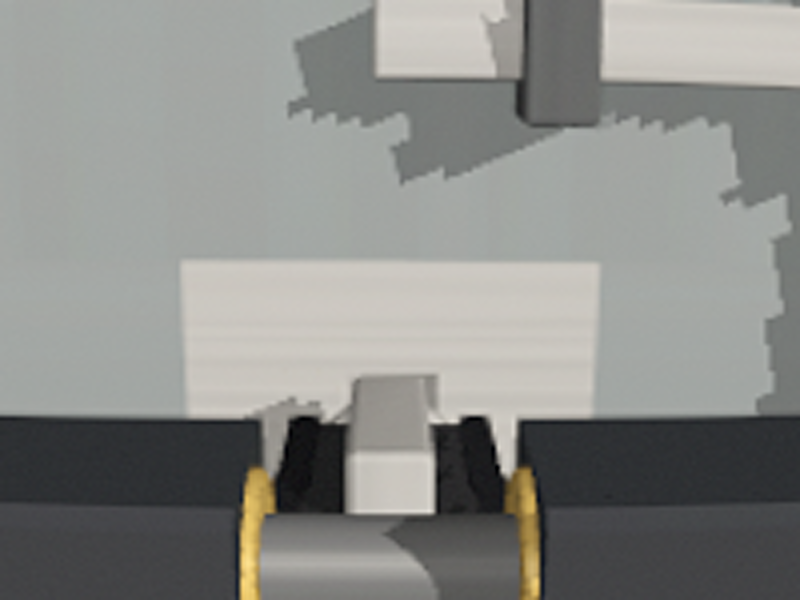

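View pics/s9z.png

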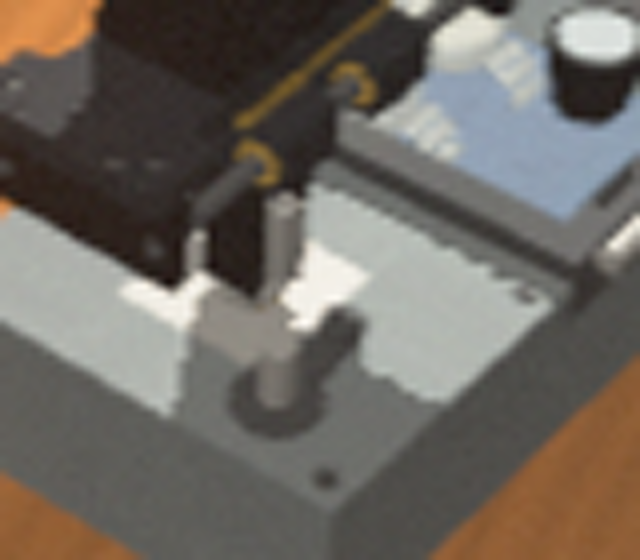

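step_arm(rows=[0,-0.3,1,0,0.05,0,-0.3,2,0,-0.05,0,-0.3,2,0,0,0,-0.3,2,0,0])

```text
time_s: 13.35
eef_pos: [0.5081, 0.1228, 0.2719]
orientation: [[0.237, 0.003, -0.972], [0.972, 0.002, 0.237], [0.002, -1.0, -0.003]]
ft_force: [-8.0, -5.1, 30.9]
opening: 0.112
```

```bash
python3 -c "
from h import *
st()"
```

```text
13.35 [0.5081 0.1228 0.2719] F [-7.9501 -5.0619 30.8589] M [-1.1305  1.8692  0.0835] op 0.11186066900278882
[[ 0.2366  0.0032 -0.9716]
 [ 0.9716  0.0016  0.2366]
 [ 0.0023 -1.     -0.0028]]
```

step_arm(rows=[0,-0.2,-1,0.6,0,0,-0.2,-1,0.6,0.1,0,-0.2,-1,0.6,0.2,0,-0.2,-1,0.6,0.3,0,-0.2,-1,0.6,0.3])

```text
time_s: 13.85
eef_pos: [0.5074, 0.1225, 0.272]
orientation: [[0.515, 0.003, -0.857], [0.857, 0.0, 0.515], [0.002, -1.0, -0.003]]
ft_force: [-2.8, -3.9, 18.9]
opening: 0.114
```

```bash
python3 -c "
from h import *
st()"
```

```text
13.85 [0.5074 0.1225 0.272 ] F [-2.8482 -3.8511 18.9281] M [-1.3094  0.6776 -0.0128] op 0.11359176543872622
[[ 0.5152  0.0034 -0.8571]
 [ 0.8571  0.0004  0.5152]
 [ 0.0021 -1.     -0.0027]]
```

Turning freely; carry on clockwise.

step_arm(rows=[0,0,-0.3,0,0.1,0,0,-0.3,0,0.2,0,0,-0.3,0,0.3,0,0,-0.3,0,0.4,0,0,-0.3,0,0.5])

```text
time_s: 14.35
eef_pos: [0.507, 0.1224, 0.272]
orientation: [[0.863, 0.002, -0.505], [0.505, 0.0, 0.863], [0.002, -1.0, -0.001]]
ft_force: [-4.7, -4.3, 19.5]
opening: 0.108
```

```bash
python3 - <<'E'
from h import *
s=st();R=np.array(s['orientation']);print(np.degrees(np.arctan2(R[1,0],R[0,0])),s['joints'])
S=snapshot('wrist');cv2.imwrite('pics/w10.png',S['image'])
E
```

```text
14.35 [0.507  0.1224 0.272 ] F [-4.6888 -4.3414 19.5167] M [-1.4222  1.2646  0.1158] op 0.10769323003081191
[[ 0.8632  0.0019 -0.5049]
 [ 0.5049  0.0001  0.8632]
 [ 0.0017 -1.     -0.0008]]
30.325058907069078 [-49.9507  11.9103  35.2614 112.2413  -8.04    58.1326  19.3021]
```

View pics/w10.png

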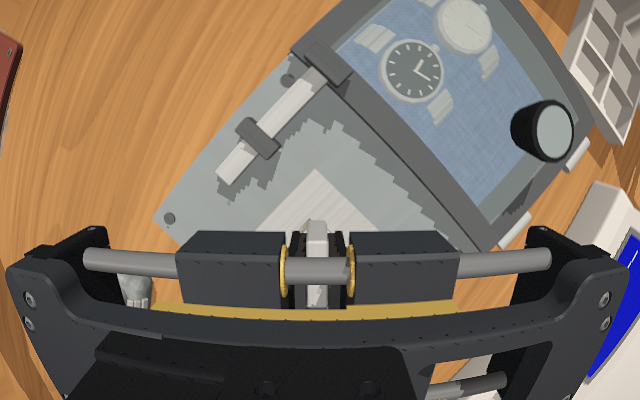

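step_arm(rows=[0,0,0,0,0.1,0,0,0,0,0.2,0,0,0,0,0.3,0,0,0,0,0.4,0,0,0,0,0.5])

```text
time_s: 14.9
eef_pos: [0.5067, 0.1224, 0.272]
orientation: [[1.0, 0.0, -0.029], [0.029, 0.0, 1.0], [0.0, -1.0, 0.0]]
ft_force: [-8.2, -5.7, 23.4]
opening: 0.108
```

step_arm(rows=[0,0,0,0,0.1,0,0,0,0,0.2,0,0,0,0,0.3,0,0,0,0,0.3])

```text
time_s: 15.3
eef_pos: [0.5064, 0.1226, 0.2719]
orientation: [[0.964, -0.001, 0.267], [-0.267, 0.0, 0.964], [-0.001, -1.0, 0.0]]
ft_force: [-9.5, -5.2, 24.5]
opening: 0.113
```

```bash
python3 - <<'E'
from h import *
s=st();R=np.array(s['orientation']);print(np.degrees(np.arctan2(R[1,0],R[0,0])),s['joints'])
S=snapshot('wrist');cv2.imwrite('pics/w11.png',S['image'])
E
```

```text
15.3 [0.5064 0.1226 0.2719] F [-9.4722 -5.1735 24.5419] M [-1.4148  2.6437  0.124 ] op 0.11329974881070058
[[ 0.9638 -0.0005  0.2667]
 [-0.2667  0.0005  0.9638]
 [-0.0007 -1.      0.0003]]
-15.469864037428396 [-55.663   12.7448  41.9067 112.4796 -10.0037  58.3825 -24.6487]
```

View pics/w11.png

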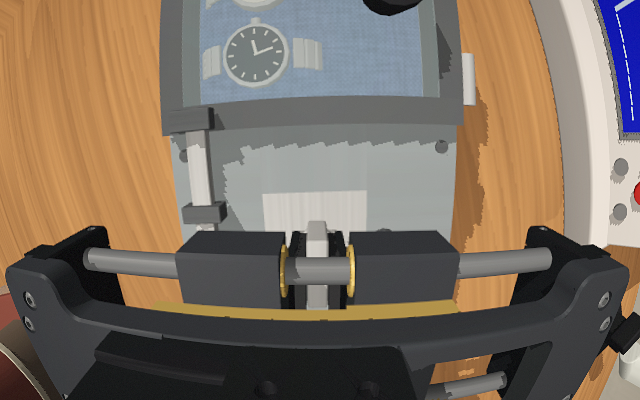

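step_arm(rows=[0,-0.4,0,-0.2,0.06,0,-0.6,0,-0.4,0.12,0,-0.6,0,-0.4,0.16,0,-0.6,0,-0.4,0.16])

```text
time_s: 15.75
eef_pos: [0.5059, 0.1226, 0.2719]
orientation: [[0.91, 0.0, 0.415], [-0.415, 0.001, 0.91], [-0.0, -1.0, 0.001]]
ft_force: [-8.1, -2.9, 22.6]
opening: 0.115
```

```bash
python3 - <<'E'
from h import *
s=st();R=np.array(s['orientation']);print(np.degrees(np.arctan2(R[1,0],R[0,0])))
E
```

```text
15.75 [0.5059 0.1226 0.2719] F [-8.057  -2.9378 22.6035] M [-1.0846  2.1731  0.183 ] op 0.11468389385410688
[[ 0.91    0.0002  0.4147]
 [-0.4147  0.0007  0.91  ]
 [-0.0001 -1.      0.0008]]
-24.49990311974358
```

step_arm(rows=[0,-0.3,0,0,0.04,0,-0.3,0,0,0.07,0,-0.3,0,0,0.07])

```text
time_s: 16.05
eef_pos: [0.5058, 0.1226, 0.2719]
orientation: [[0.879, 0.001, 0.477], [-0.477, 0.001, 0.879], [0.0, -1.0, 0.001]]
ft_force: [-6.9, -4.2, 22.5]
opening: 0.112
```

```bash
python3 - <<'E'
from h import *
s=st();R=np.array(s['orientation']);print(np.degrees(np.arctan2(R[1,0],R[0,0])))
S=snapshot('wrist');cv2.imwrite('pics/w12z.png',cv2.resize(S['image'][60:290,150:430],None,fx=2.8,fy=2.6,interpolation=cv2.INTER_CUBIC))
S=snapshot('top');cv2.imwrite('pics/t12z.png',cv2.resize(S['image'][140:270,110:280],None,fx=4.7,fy=4.6,interpolation=cv2.INTER_CUBIC))
E
```

```text
16.05 [0.5058 0.1226 0.2719] F [-6.9218 -4.2094 22.4626] M [-1.214   1.9677  0.3021] op 0.11249244603071569
[[ 0.879   0.0007  0.4769]
 [-0.4769  0.0006  0.879 ]
 [ 0.0003 -1.      0.0009]]
-28.4807076741604
```

View pics/w12z.png

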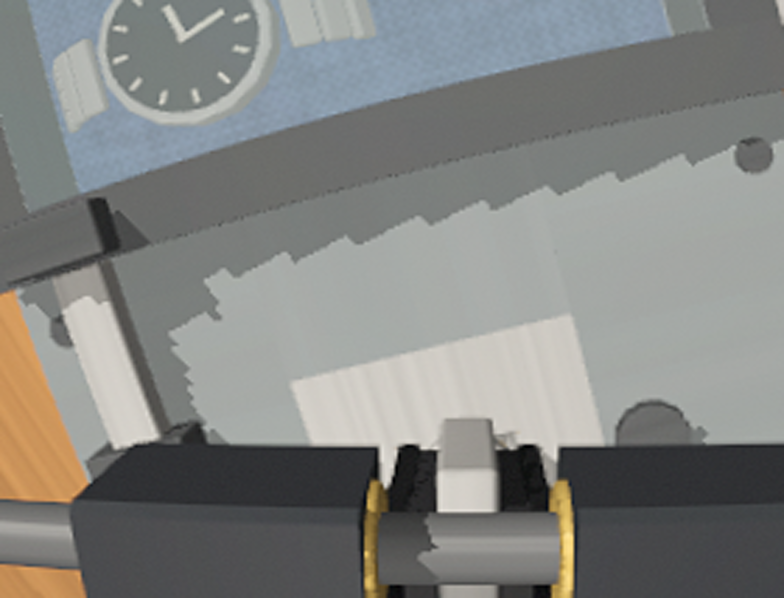

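View pics/t12z.png

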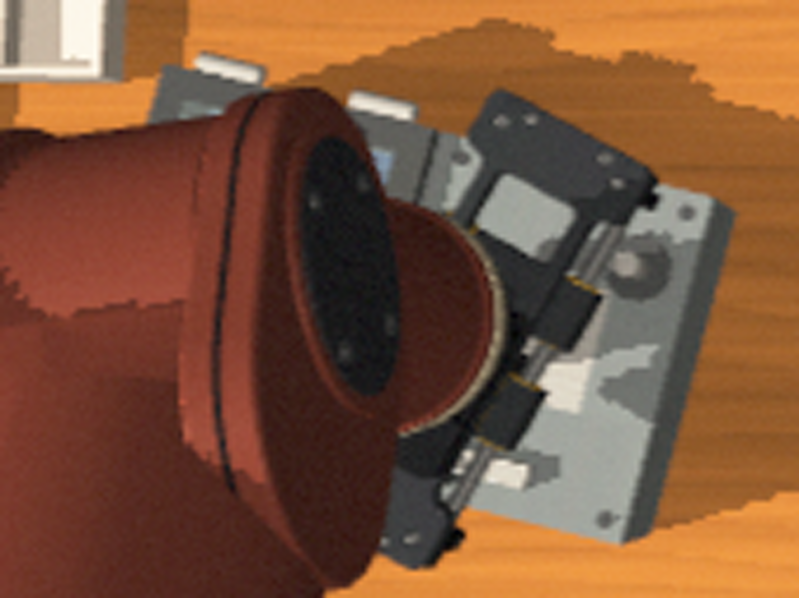

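step_arm(rows=[0,0,0,0,0.04,0,0,0,0,0.04,0,0,0,0,0.04])

```text
time_s: 16.45
eef_pos: [0.5058, 0.1227, 0.2719]
orientation: [[0.86, 0.001, 0.51], [-0.51, 0.001, 0.86], [0.0, -1.0, 0.001]]
ft_force: [-7.6, -3.8, 21.5]
opening: 0.116
```

```bash
python3 - <<'E'
from h import *
s=st();R=np.array(s['orientation']);print(np.degrees(np.arctan2(R[1,0],R[0,0])))
import pickle
S0=pickle.load(open('top0.pkl','rb'));S=snapshot('top')
a=pt(S0,110+497/4.7,140+467/4.6,.094);cv2.imwrite('pics/t13.png',cv2.resize(S['image'][225:260,190:250],None,fx=12,fy=12,interpolation=cv2.INTER_CUBIC))
cv2.imwrite('pics/t00.png',cv2.resize(S0['image'][225:260,190:250],None,fx=12,fy=12,interpolation=cv2.INTER_CUBIC))
b=pt(S,110+530/4.7,140+473/4.6,.094);print(np.linalg.norm(a-b))
S=snapshot('scene');cv2.imwrite('pics/s13z.png',S['image'])
E
```

```text
16.45 [0.5058 0.1227 0.2719] F [-7.5737 -3.7718 21.5301] M [-1.148   1.8414  0.5192] op 0.11579052864228756
[[ 0.8599  0.0008  0.5105]
 [-0.5105  0.0005  0.8599]
 [ 0.0004 -1.      0.0008]]
-30.695294056033177
0.015407926658270954
```

View pics/t13.png

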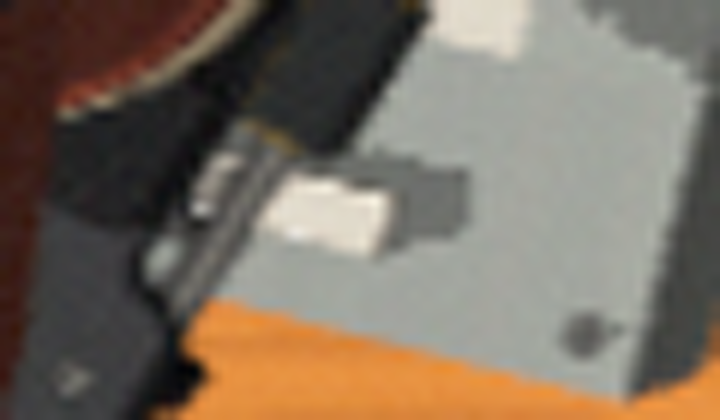

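View pics/t00.png

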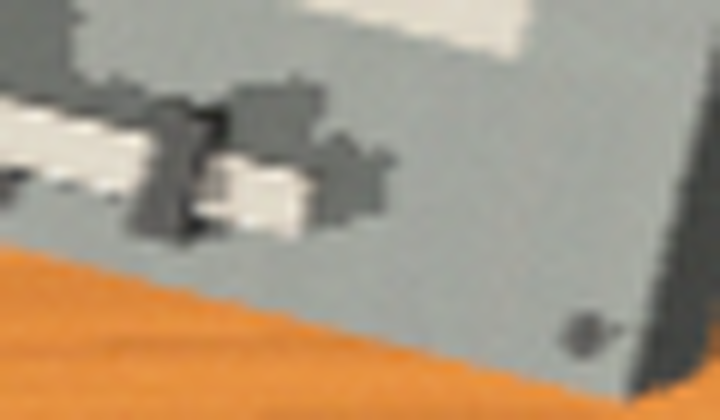

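View pics/s13z.png

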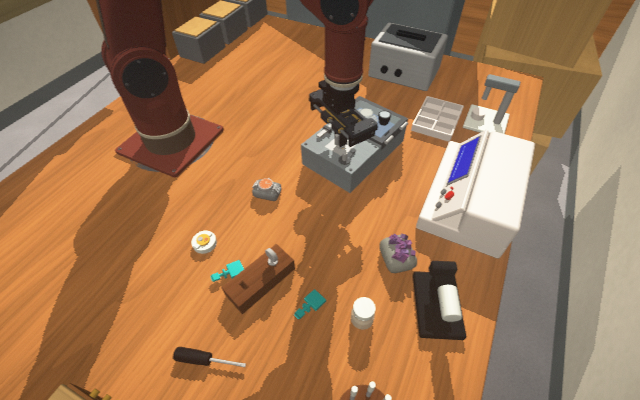

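```bash
python3 - <<'E'
import cv2,numpy as np
a=cv2.imread('pics/top0.png')[140:290,350:510];b=cv2.imread('pics/t2.png')[140:290,350:510]
cv2.imwrite('pics/cmp.png',cv2.resize(np.hstack([a,b]),None,fx=2.5,fy=2.5,interpolation=cv2.INTER_CUBIC))
E
```

```text
(no output)
```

View pics/cmp.png

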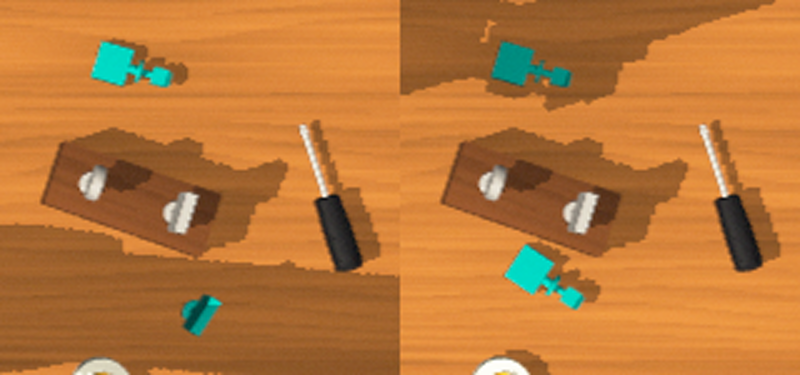

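```bash
python3 -c "
from h import *
st();finish_job();print('done')"
```

```text
16.55 [0.5058 0.1227 0.2719] F [-7.8243 -3.8917 21.8822] M [-1.1757  1.8407  0.53  ] op 0.11366769995646459
[[ 0.8599  0.0007  0.5105]
 [-0.5105  0.0006  0.8599]
 [ 0.0003 -1.      0.0009]]
the job is handed in; nothing more can be done
done
```

The job is done and handed in at 16.55 s, with the arm still gripping the key and holding it turned against the lock's spring.

- **Cover:** I gripped the knob and swung the cover to about 1.7 rad. The wrist picture then showed the keyhole clear.
- **Key:** I took the plain steel key with the rectangular bow from the block and wiggled it past the pins. The collar sits on the deck: the tool stopped at 0.272 m, the height I expected for a fully seated key, and the push rose to about 31 N with no further travel.
- **Turn:** I turned the tool about 107° clockwise, until the torque climbed from 0.12 to 0.52 N m, which fits the stop. In the top camera the bolt had moved about 15 mm, matching its full travel of 14.6 mm.

**Last checks:** The final state shows the jaws at about 10 mm, the thickness of the bow, with about 22 N of upward force on the tool. The round-bowed key was still in its slot in the last scene picture.

**What disagreed:**
- **Cameras:** The wrist and top cameras differed by about 3.6 mm on the keyhole's position, so I aligned using the wrist view relative to the key.
- **Turquoise look-alike:** One look-alike stood upright in the first picture and was lying flat in the picture taken after the cover was moved. The arm had only been near the strongbox by then, so it seems to have fallen by itself.

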